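Set up the paper-cut gift display

ROBOT

A 7-joint arm with a two-finger parallel gripper is mounted at the origin on the work surface. World frame = base frame: x ahead of the robot, y to its left, z up, the work surface at z = 0. Lengths are in mm, angles in degrees, forces in N, time in s.
With the tool pointing down it reaches from about 425 to 950 mm from the base axis. Payload 16.7 kg.
Tool frame: the origin (TCP) lies midway between the tips of the shut fingers; the grasp point (between the pads) lies 19 mm behind it; z points along the fingers, y is the line along which they close (so a half turn about z gives the same grasp; the last joint's range is limited). The gripper opens to 94 mm and grips with 3 to 60 N. Pads are 16 mm wide; open, the fingers measure 119 mm over their backs; the gripper's body (75 mm by 177 mm) begins 78 mm behind the grasp point.
Start: joints at [-79.154, 24.414, 4.234, 92.017, -1.954, 63.644, -3.845], TCP at [224.343, 636.588, 205.467] pointing down, gripper open.
Joint ranges: [-163.25, 163.25], [-28.42, 122.38], [-70.27, 78.77], [12.13, 141.07], [-58.53, 238.53], [9.26, 117.41], [-156.51, 156.51]. Speed limits (degrees/s): [108.29, 108.29, 136.94, 136.94, 172.46, 172.46, 172.46].

INTERFACE

Orientations are given as [roll, pitch, yaw] about the fixed x, y, z axes, in that order (R = Rz(yaw) Ry(pitch) Rx(roll)).
In Python, from bench import ctrl gives the robot as it stands. The module is installed in compiled form; this text tells all that it offers.
- The arm moves only by the tool arm_command, never from a script. Its argument "rows" is a list of rows, each a list of 4 numbers: the shift along the tool's x, y, z in units of 20 mm (1.0 is 20 mm), then the turn about the tool's z in units of 0.12 rad (1.0 is 0.12 rad). In form: [[tx, ty, tz, twist], ...]. A call has 1 to 8 rows; each row shifts and turns the commanded pose from where the row before left it, along the tool's axes as they then stand; what a row does not reach is not made up. A row lasts 1/12 s, in which the tool goes at most 41.7 mm and 7.16 degrees, less where a joint would pass 70% of its speed; a pose out of reach is approached as far as the arm can. A call with a number of a shift or a turn outside -1 to 1 is refused whole. A call with a gripper value outside its range is refused whole. "gripper" is the closure, from -1 (fully open) to 1 (shut), set as the call begins (left out, the last holds). The fingers move at their own pace and stop on an object; "newtons" is the grip in N (left out, the last holds). Time passes only in rows, so rows that do not move let the fingers close. It gives the time, the measured TCP pose, the force, the opening and the grip force at its end, in the units of the state.
- ctrl.state(): the state, without advancing time (a new reading comes with each control period).
- ctrl.camera(name): name is "scene" or "top" or "wrist"; returns a dict with "color" (384x512x3 uint8, blue, green, red), "K" (3x3 intrinsics, pixels), "rvec" (rotation vector, rad) and "tvec" (3), from world to camera coordinates, as OpenCV has them; the wrist camera has in their place "mount" (4x4, takes a point from camera to tool coordinates, whose origin is the TCP and whose axes are the flange's). Camera axes: x right, y down, z forward; pixel columns grow to the right and rows downward; lengths in mm; the calibration is good to about 2 mm. A picture is of the moment at which its call begins: read the wrist's pose just before it. There is no depth.
- ctrl.hand_in(): hands the job in; it is judged then, once.
The state is a dict: "time": time; "joints": joint angles; "joint_vel": joint speeds; "joint_efforts": joint torques, N m; "ee_pos": TCP position; "eef_rot": TCP orientation; "contact_force": force on the tool from outside, world axes, zero at the start; "moment": the same for the moment, N m; "gripper_width": opening from 0.0 (shut) to 1.0 (fully open); "grasp_force": force on a finger pad.
Only numpy, scipy, OpenCV 4.12 (cv2) and the standard library are available. Lean on these libraries where they do the work, as an engineer would, in place of code of your own. Each camera call takes 0.05 s, during which the arm holds its last target. There are 200 camera calls.

TASK

Set up the small display. On the rectangular wooden riser stack the three white gift boxes, the biggest at the bottom, then the middle one, then the smallest on top, each centred and with its long sides parallel to the riser's long sides; on the round wooden riser set the round metal tin, centred, and stand the clay rabbit upright on the middle of its lid. Leave the brush pot and the paste jar standing where they are.

Things in the scene. Friction and masses are not known exactly. Their poses are not given: they have to be found in the camera images.
- big_box_center (a point): White rigid gift box with red corner caps and a red flower on its lid, the biggest of three alike: 110 long (its x) x 60 wide (its y) x 52 high. Starts loose, flat on the mat. Point at its centre, half-way up (26 above its underside); z up.
- mid_box_center (a point): White rigid gift box with red corner caps and a red flower on its lid, the middle one of three alike: 84 long (its x) x 52 wide (its y) x 48 high. Starts loose, flat on the mat. Point at its centre, half-way up (24 above its underside); z up.
- small_box_center (a point): White rigid gift box with red corner caps and a red flower on its lid, the smallest of three alike: 60 long (its x) x 44 wide (its y) x 46 high. Starts loose, flat on the mat. Point at its centre, half-way up (23 above its underside); z up.
- round_tin_center (a point): Round metal tin with a flat lid, 61 in diameter, 46 high, closed and solid to the grip. Starts upright on the mat. Point at its centre, 23 above its underside; z up.
- rabbit_center (a point): Small brown clay rabbit, 73 high with its ears, on a round foot 40 in diameter and 8 high; its upright round body is 32 in diameter from 8 to 39 above the underside, the head (27 in diameter) and two ears above. Starts upright on the mat. Point on its upright axis 25 above its underside (middle of the body, where it can be gripped from any side); z up, it looks towards its -x.
- long_riser_top (a point): Rectangular wooden riser fixed to the table, 140 long (its x) x 90 wide (its y) x 18 high. Point at the centre of its top face, 18 above the table; z up. It stands left or right of the green cutting mat.
- round_riser_top (a point): Round wooden riser fixed to the table, 100 in diameter, 30 high. Point at the centre of its top face, 30 above the table; z up. It stands on the other side of the mat.
- brush_pot_center (a point): Blue ceramic brush pot, 60 in diameter, 75 high, with brushes sticking out to 116 above its underside; stands loose on the mat among the things to stack. Point on its axis 37.5 above its underside. To be left alone.
- paste_jar_center (a point): Small paste jar, 36 in diameter, 42 high, loose on the mat between the things to stack. Point on its axis 21 above its underside. To be left alone.
Not all that is in view belongs to the job. Of the things shaped like the part that bears rabbit_center, the terracotta one is meant. What is shaped like the part that bears mid_box_center but green is not meant.

How it is judged (in metres and radians):
At the end, for the whole second after the job is handed in: Boxes stacked big, middle, small on the rectangular riser, each centred within 15 mm on what is below and within 0.2 rad of square with the riser; tin within 15 mm of the round riser's centre, rabbit within 12 mm of the tin's; heights within 6 mm, tilts under 0.1 rad, at rest, released (horizontal distance between big_box_center and long_riser_top below 0.015 m and height (world z) of big_box_center between 0.038 and 0.05 m and angle between each of big_box_center, mid_box_center, small_box_center, round_tin_center, rabbit_center's own z axis and vertical below 0.1 rad and angle between the x axis of each of big_box_center, mid_box_center, small_box_center and the x axis of long_riser_top, either way round below 0.2 rad and linear speed of each of big_box, mid_box, small_box, round_tin, rabbit below 0.02 m/s and angular speed of each of big_box, mid_box, small_box, round_tin, rabbit below 0.2 rad/s and horizontal distance between mid_box_center and big_box_center below 0.015 m and height (world z) of mid_box_center between 0.088 and 0.1 m and horizontal distance between small_box_center and mid_box_center below 0.015 m and height (world z) of small_box_center between 0.135 and 0.147 m and horizontal distance between round_tin_center and round_riser_top below 0.015 m and height (world z) of round_tin_center between 0.047 and 0.059 m and horizontal distance between rabbit_center and round_tin_center below 0.012 m and height (world z) of rabbit_center between 0.095 and 0.107 m); the robot touches nothing.
It fails at once if the brush pot shifted more than 30 mm or tipped over (distance of brush_pot_center from where it was at the start of the episode above 0.03 m or angle between brush_pot_center's own z axis and vertical above 0.4 rad).
It fails at once if the paste jar shifted more than 30 mm or tipped over (distance of paste_jar_center from where it was at the start of the episode above 0.03 m or angle between paste_jar_center's own z axis and vertical above 0.4 rad).
It also fails if it takes over 112 s, if anything falls off the work surface, if the arm or the gripper's body presses on something with over 40 N, if the wrist force passes 120 N, or if a joint passes its speed limit or range.

## Working session

There is one attempt and no reset: what is moved stays moved. The work goes in short steps, Python scripts to look and compute and a tool call to move; the robot and the scene stay as the last step left them, time stands still between calls to the robot, and variables do not carry over. Pictures are saved under pics/ and viewed, at most 14 in all, crops included, and the job is handed in when it is done.

Besides the shell and the picture viewer there is one more tool, called after "Emit:" as name(argument=value, ...) on one line, values as JSON. arm_command: Moves the arm, as the interface text tells. Shifts and turns lie within -1 to 1; 1 stands for 20 mm of shift or 0.12 rad of turn. Its arguments: {"type":"object","properties":{"rows":{"type":"array","items":{"type":"array","items":{"type":"number","minimum":-1,"maximum":1}}},"gripper":{"type":"number"},"newtons":{"type":"number"}},"required":["rows"]}

```bash
mkdir -p pics; cat > h.py <<'E'
import numpy as np, cv2
from bench import ctrl
def snap(n,name):
    c=ctrl.camera(n); cv2.imwrite(f'pics/{name}.png',c['color']); np.savez(f'pics/{name}.npz',K=c['K'],rvec=c.get('rvec',0),tvec=c.get('tvec',0),mount=c.get('mount',0)); return c
def ray(name,u,v,z):
    d=np.load(f'pics/{name}.npz'); R=cv2.Rodrigues(d['rvec'].reshape(3,1))[0]; t=d['tvec'].reshape(3)
    o=-R.T@t; r=R.T@np.linalg.inv(d['K'])@np.array([u,v,1.]); return o+r*(z-o[2])/r[2]
E
python3 - <<'E'
from h import *
for n in('top','scene'):
    c=snap(n,n); print(c['K'].tolist(),c['rvec'],c['tvec'])
    i=cv2.resize(c['color'],(800,600),interpolation=cv2.INTER_CUBIC); cv2.imwrite(f'pics/{n}L.png',i)
s=ctrl.state();print(s)
E
```

```text
[[468.2191404441617, 0.0, 257.30760919963956], [0.0, 468.2191404441617, 197.5570853158018], [0.0, 0.0, 1.0]] [ 2.1916133  -2.13057151  0.14422665] [ -21.19898406  523.2928363  1320.3588535 ]
[[498.3789800109587, 0.0, 253.31288915537414], [0.0, 498.3789800109587, 190.15674051280868], [0.0, 0.0, 1.0]] [ 0.7045033   2.75189162 -0.91157519] [ 462.56173643 -164.05288433 1394.37128039]
{'time': 0.1, 'joints': array([-79.15527306,  24.44612528,   4.23018303,  92.04641316,
        -1.95364929,  63.64185159,  -3.84497878]), 'joint_vel': array([ 0.07174227,  0.01209095,  0.08631541, -0.08935895, -0.08227961,
        0.06081314, -0.04890481]), 'joint_efforts': array([ 9.00267914e-03, -9.37460446e+01,  3.67705777e+00, -4.55044699e+01,
       -4.86773718e-02,  1.65164913e-02,  2.54721130e-05]), 'ee_pos': array([224.21392561, 636.28427885, 204.86092869]), 'eef_rot': array([-1.79937839e+02,  3.93741507e-03,  1.60588593e+02]), 'contact_force': array([ 0.04744509,  0.48316664, -0.65896765]), 'moment': array([ 0.06592375, -0.03773412, -0.0022426 ]), 'grasp_force': 0.0, 'gripper_width': 1.0022075301171642}
```

View pics/topL.png

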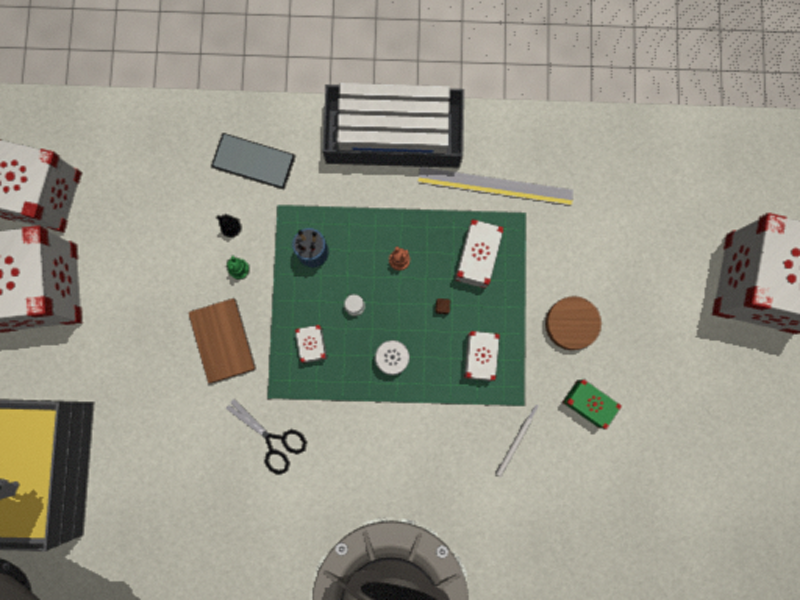

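View pics/sceneL.png

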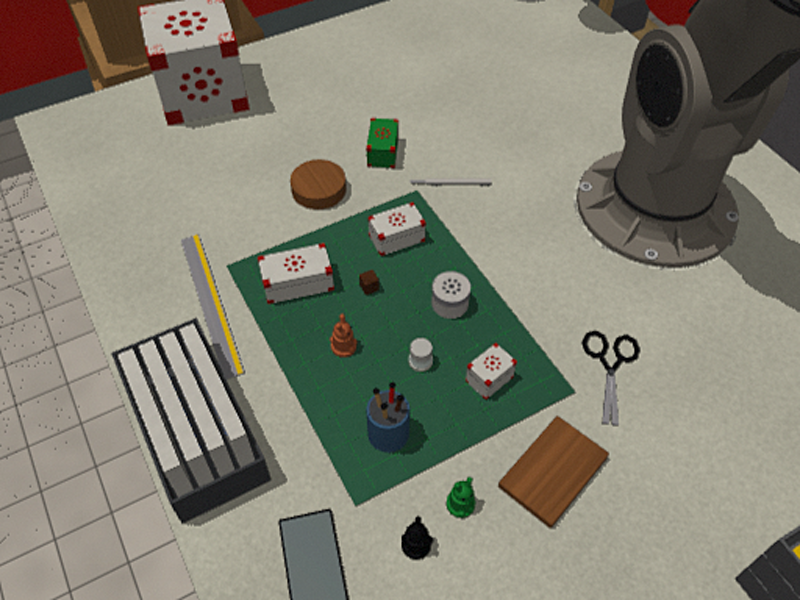

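The top view shows the brush pot at (310,247), the paste jar at (354,305), the tin at (392,357), the long riser at (222,341) and the round riser at (573,323), all in enlarged pixels.

What could be mistaken for what I want:
- **Rabbits:** terracotta (400,259), green (237,266), black (229,225). The terracotta one is meant.
- **Boxes:** white big (480,253), mid (482,356) and small (310,344), a green one (593,404), and large white ones at the edges. The three white ones on the mat are meant.

Next I'll take close crops to check the choice and read corners.

```bash
python3 - <<'E'
import cv2
i=cv2.imread('pics/top.png')
def crop(n,x,y,w,h,s):
    c=cv2.resize(i[y:y+h,x:x+w],None,fx=s,fy=s,interpolation=cv2.INTER_CUBIC)
    for k in range(0,w,10): cv2.putText(c,str(x+k),(k*s,8),0,.3,(0,255,255)); cv2.line(c,(k*s,10),(k*s,h*s),(255,255,0) if 0 else (0,255,255),1) if k%20==0 else 0
    for k in range(0,h,20): cv2.putText(c,str(y+k),(0,k*s-2),0,.3,(0,255,255)); cv2.line(c,(0,k*s),(w*s,k*s),(0,255,255),1)
    cv2.imwrite(f'pics/{n}.png',c)
crop('cl',120,135,150,118,5); crop('cr',280,135,110,118,5)
E
```

```text
(no output)
```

View pics/cl.png

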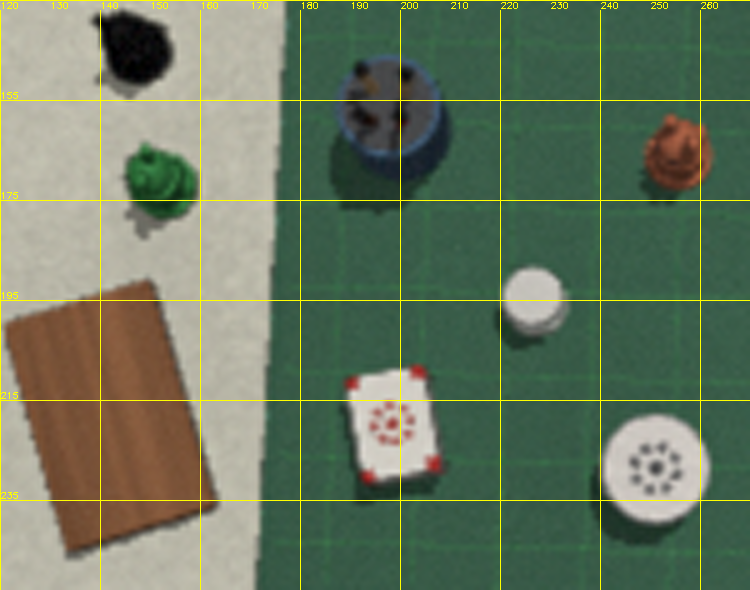

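View pics/cr.png

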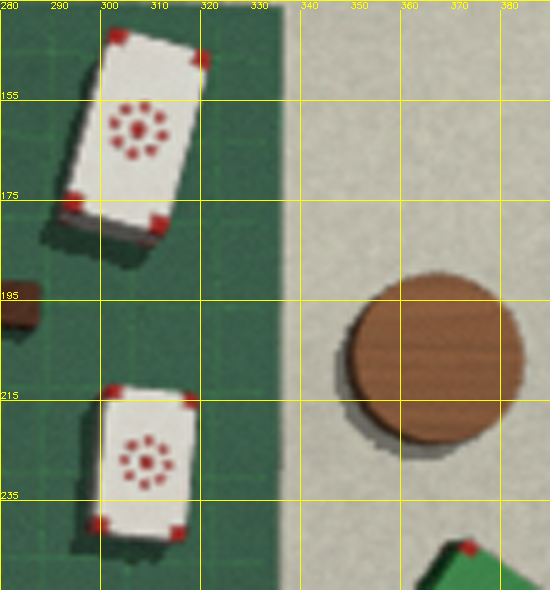

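The crops show the terracotta rabbit (foot centre about (255.8,166) in original pixels), the tin at (251,228.6), the jar at (226.2,194.4), the pot at (198,156.2) and the round riser at (367.4,206.4). The box and long riser corners are clear.

```bash
python3 - <<'E'
from h import *
def box(n,z,cs):
    p=np.array([ray('top',u,v,z)[:2] for u,v in cs]); c=p.mean(0)
    e=[np.linalg.norm(p[i]-p[(i+1)%4]) for i in range(4)]
    l=(p[0]-p[3])+(p[1]-p[2]); print(n,c.round(1),'yaw',np.degrees(np.arctan2(l[1],l[0])).round(1),'edges',np.round(e,0))
box('riser',18,[(120.6,199.4),(150.2,191),(163.4,236.6),(133.6,246.4)])
box('small',46,[(189,211),(204.8,208.4),(208.2,228.8),(193,231.6)])
box('big',52,[(302.4,141),(322,145.6),(312.6,181.4),(293.2,176.6)])
box('mid',48,[(301,212.2),(319.6,213.8),(317,242.8),(298.6,241.4)])
for n,u,v,z in [('tin',251,228.6,46),('rabbit',255.8,166,8),('jar',226.2,194.4,42),('pot',198,156.2,75),('round',367.4,206.4,30)]: print(n,ray('top',u,v,z).round(1))
d=np.load('pics/top.npz');print(-cv2.Rodrigues(d['rvec'])[0].T@d['tvec'])
E
cat >> h.py <<'E'
def go(x,y,z,yaw,s=None):
    "totals: shift in present tool frame (units), then twist (units) at end"
    s=s or ctrl.state(); p=s['ee_pos']; w=np.radians(s['eef_rot'][2])
    d=np.array([x,y,z])-p
    tx=np.cos(w)*d[0]+np.sin(w)*d[1]; ty=np.sin(w)*d[0]-np.cos(w)*d[1]
    a=(yaw-np.degrees(w)+90)%180-90
    print('pos',p.round(1),'yaw',np.degrees(w).round(1),'t',round(s['time'],1),'| shift units',np.round([tx/20,ty/20,-d[2]/20],2),'twist',round(-np.radians(a)/.12,2),'w',round(s['gripper_width']*94,1),'gf',round(float(s['grasp_force']),1),'j7',s['joints'][6].round(0))
E
echo
```

```text
riser [455.6 326. ] yaw 18.9 edges [ 89. 139.  89. 142.]
small [453.2 158.2] yaw 12.6 edges [45. 59. 44. 60.]
big [ 631.3 -148. ] yaw -13.5 edges [ 58. 109.  57. 108.]
mid [ 440.4 -155.4] yaw -4.1 edges [53. 83. 52. 83.]
tin [432.8   9.1  46. ]
rabbit [6.21e+02 5.00e-01 8.00e+00]
jar [529.1  83.2  42. ]
pot [631.3 164.7  75. ]
round [ 507.4 -325.8   30. ]
[ 355.65657471    3.21884733 1375.18374458]
```

```bash
python3 -c "
from h import *
go(631.3,-148,205,-13.5)"
```

```text
pos [224.2 636.3 204.9] yaw 160.6 t 0.1 | shift units [-3.223e+01 -3.022e+01 -1.000e-02] twist -0.86 w 94.2 gf 0.0 j7 -4.0
```

Emit:
arm_command(rows=[[-1,-0.94,0,0],[-1,-0.94,0,0],[-1,-0.94,0,0],[-1,-0.94,0,0],[-1,-0.94,0,0],[-1,-0.94,0,0],[-1,-0.94,0,0],[-1,-0.94,0,0]], gripper=-1, newtons=25)

```text
time: 0.77
ee_pos: [325.6, 440.1, 205.2]
eef_rot: [-180.0, -0.0, 160.6]
contact_force: [0.5, 0.4, -0.7]
gripper_width: 0.999
grasp_force: 0.0
```

Emit:
arm_command(rows=[[-1,-0.94,0,0],[-1,-0.94,0,0],[-1,-0.94,0,0],[-1,-0.94,0,0],[-1,-0.94,0,0],[-1,-0.94,0,0],[-1,-0.94,0,0],[-1,-0.94,0,0]])

```text
time: 1.43
ee_pos: [426.4, 245.2, 205.4]
eef_rot: [-180.0, -0.0, 160.6]
contact_force: [0.2, -0.1, -0.1]
gripper_width: 1.0
grasp_force: 0.0
```

Emit:
arm_command(rows=[[-1,-0.94,0,0],[-1,-0.94,0,0],[-1,-0.94,0,0],[-1,-0.94,0,0],[-1,-0.94,0,0],[-1,-0.94,0,0],[-1,-0.94,0,0],[-1,-0.94,0,0]])

```text
time: 2.1
ee_pos: [527.3, 50.2, 205.4]
eef_rot: [-180.0, -0.0, 160.6]
contact_force: [0.6, 0.3, 0.4]
gripper_width: 1.003
grasp_force: 0.0
```

Emit:
arm_command(rows=[[-1,-0.94,0,0],[-1,-0.94,0,0],[-1,-0.94,0,0],[-1,-0.94,0,0],[-1,-0.94,0,0],[-1,-0.94,0,0],[-1,-0.94,0,0],[0,0,0,-0.86]])

```text
time: 2.77
ee_pos: [616.2, -124.3, 205.1]
eef_rot: [-179.9, 0.0, 166.1]
contact_force: [-1.0, -0.1, -0.8]
gripper_width: 1.003
grasp_force: 0.0
```

```bash
python3 -c "
from h import *
go(631.3,-148,100,-13.5)"
```

```text
pos [ 616.2 -124.3  205.1] yaw 166.1 t 2.8 | shift units [-1.02 -0.97  5.25] twist -0.05 w 94.3 gf 0.0 j7 92.0
```

Emit:
arm_command(rows=[[-1,-0.97,0,-0.05],[0,0,1,0],[0,0,1,0],[0,0,1,0],[0,0,1,0],[0,0,1,0],[0,0,1,0],[0,0,0,0]])

```text
time: 3.43
ee_pos: [628.0, -142.1, 81.7]
eef_rot: [-180.0, -0.3, 166.9]
contact_force: [-1.8, -0.0, -1.3]
gripper_width: 1.001
grasp_force: 0.0
```

Emit:
arm_command(rows=[[0,0,0.7,0],[0,0,0.7,0],[0,0,0.7,0],[0,0,0.6,0],[0,0,0.5,0],[0,0,0.4,0],[0,0,0,0]])

```text
time: 4.02
ee_pos: [629.4, -142.5, 11.7]
eef_rot: [-180.0, -0.1, 166.8]
contact_force: [0.5, 0.1, -0.1]
gripper_width: 0.999
grasp_force: 0.0
```

Emit:
arm_command(rows=[[0,0,0,0],[0,0,0,0],[0,0,0,0],[0,0,0,0],[0,0,0,0],[0,0,0,0],[0,0,0,0],[0,0,0,0]], gripper=1)

```text
time: 4.68
ee_pos: [630.5, -143.0, 13.9]
eef_rot: [-180.0, 0.0, 166.8]
contact_force: [-1.4, -1.7, 6.5]
gripper_width: 0.637
grasp_force: 25.0
```

```bash
python3 -c "
from h import *
go(455.6,326,180,18.9)"
```

```text
pos [ 630.5 -143.    13.9] yaw 166.8 t 4.7 | shift units [13.86 20.84 -8.3 ] twist -4.66 w 59.9 gf 25.0 j7 100.0
```

Emit:
arm_command(rows=[[0,0,-0.5,0],[0,0,-1,0],[0,0,-1,0],[0,0,-1,-0.9],[0,0,-1,-0.9],[0,0,-1,-0.9],[0,0,-1,-1],[0,0,-1,-0.95]])

```text
time: 5.35
ee_pos: [629.9, -142.6, 165.0]
eef_rot: [-180.0, -0.0, -160.8]
contact_force: [0.8, -0.0, -2.7]
gripper_width: 0.637
grasp_force: 25.0
```

Emit:
arm_command(rows=[[0,0.5,-0.8,0],[0.03,1,0,0],[0.03,1,0,0],[0.03,1,0,0],[0.03,1,0,0],[0.03,1,0,0],[0.03,1,0,0],[0.03,1,0,0]])

```text
time: 6.02
ee_pos: [577.2, -1.2, 179.9]
eef_rot: [180.0, -0.0, -161.2]
contact_force: [-0.1, 0.3, -3.1]
gripper_width: 0.637
grasp_force: 25.0
```

Emit:
arm_command(rows=[[0.03,1,0,0],[0.03,1,0,0],[0.03,1,0,0],[0.03,1,0,0],[0.03,1,0,0],[0.03,1,0,0],[0.03,1,0,0],[0.03,1,0,0]])

```text
time: 6.68
ee_pos: [521.1, 148.6, 179.9]
eef_rot: [-180.0, -0.0, -161.2]
contact_force: [0.3, 0.5, -2.7]
gripper_width: 0.639
grasp_force: 25.0
```

Emit:
arm_command(rows=[[0.03,1,0,0],[0.03,1,0,0],[0.03,1,0,0],[0.03,1,0,0],[0.03,1,0,0],[0.03,1,0,0],[0.03,1,0,0],[0,0,0,0]])

```text
time: 7.35
ee_pos: [470.7, 282.8, 179.8]
eef_rot: [179.9, -0.0, -160.9]
contact_force: [-0.9, -0.2, -2.3]
gripper_width: 0.636
grasp_force: 25.0
```

```bash
python3 -c "
from h import *
go(453.8,325.4,60,18.9)"
```

```text
pos [470.7 282.8 179.8] yaw -160.9 t 7.3 | shift units [0.1  2.29 5.99] twist 0.02 w 59.8 gf 25.0 j7 74.0
```

Emit:
arm_command(rows=[[0.05,1,0,0],[0.05,0.9,0,0],[0,0.39,0,0],[0,0,1,0],[0,0,1,0],[0,0,1,0],[0,0,1,0],[0,0,0,0]])

```text
time: 8.02
ee_pos: [454.5, 319.8, 96.5]
eef_rot: [-179.9, -0.3, -161.2]
contact_force: [-1.6, -0.8, -3.1]
gripper_width: 0.638
grasp_force: 25.0
```

Emit:
arm_command(rows=[[0,0,1,0],[0,0,0.8,0],[0,0,0.5,0],[0,0,0.4,0],[0,0,0,0],[0,0,0,0]])

```text
time: 8.52
ee_pos: [456.3, 321.7, 46.0]
eef_rot: [-180.0, 0.0, -161.2]
contact_force: [0.5, 0.2, -3.2]
gripper_width: 0.639
grasp_force: 25.0
```

```bash
python3 -c "
from h import *
go(453.8,325.4,32,18.9); c=snap('scene','s2'); i=c['color']
cv2.imwrite('pics/s2c.png',cv2.resize(i[220:360,270:430],None,fx=4,fy=4,interpolation=2))"
```

```text
pos [456.3 321.7  46. ] yaw -161.2 t 8.5 | shift units [0.06 0.21 0.7 ] twist -0.01 w 60.0 gf 25.0 j7 71.0
```

View pics/s2c.png

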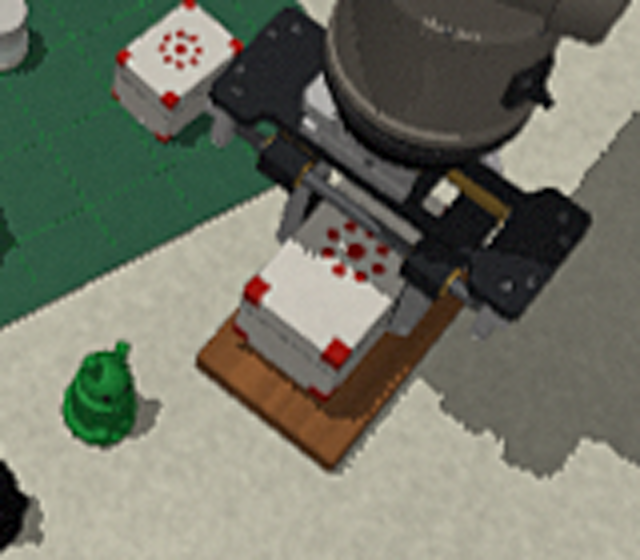

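The big box is held level over the riser, with its edges parallel to it. Now I'll lower it and release.

Emit:
arm_command(rows=[[0.06,0.21,0,0],[0,0,0.3,0],[0,0,0.25,0],[0,0,0.15,0],[0,0,0,0],[0,0,0,0]])

```text
time: 9.07
ee_pos: [453.4, 325.1, 31.2]
eef_rot: [-180.0, -0.0, -161.2]
contact_force: [-0.3, -0.6, -2.1]
gripper_width: 0.639
grasp_force: 25.0
```

```bash
python3 -c "
from h import *
go(453.8,325.4,32,18.9);print(ctrl.state()['contact_force'])"
```

```text
pos [453.4 325.1  31.2] yaw -161.2 t 9.1 | shift units [-0.02  0.01 -0.04] twist -0.01 w 60.1 gf 25.0 j7 70.0
[-0.29739113 -0.61092458 -2.10455016]
```

Emit:
arm_command(rows=[[0,0,0.05,0],[0,0,0,0],[0,0,0,0],[0,0,0,0],[0,0,0,0]], gripper=-1)

```text
time: 9.48
ee_pos: [453.6, 325.4, 30.6]
eef_rot: [180.0, 0.0, -161.2]
contact_force: [0.3, -0.1, -0.5]
gripper_width: 0.957
grasp_force: 0.0
```

Emit:
arm_command(rows=[[0,0,-0.5,0],[0,0,-1,0],[0,0,-1,0],[0,0,-1,0],[0,0,-1,0.83],[0,0,-1,0.83],[0,0,-1,0.83],[0,0,-1,0.83]])

```text
time: 10.15
ee_pos: [453.4, 325.2, 182.4]
eef_rot: [180.0, 0.0, 175.7]
contact_force: [0.2, 1.1, -0.0]
gripper_width: 1.001
grasp_force: 0.0
```

Emit:
arm_command(rows=[[-0.04,-1,0,0],[-0.04,-1,0,0],[-0.04,-1,0,0],[-0.04,-1,0,0],[-0.04,-1,0,0],[-0.04,-1,0,0],[-0.04,-1,0,0],[-0.04,-1,0,0]])

```text
time: 10.82
ee_pos: [448.6, 164.3, 181.3]
eef_rot: [180.0, 0.0, 176.0]
contact_force: [-0.2, -0.2, -0.8]
gripper_width: 0.998
grasp_force: 0.0
```

Emit:
arm_command(rows=[[-0.04,-1,0,0],[-0.04,-1,0,0],[-0.04,-1,0,0],[-0.04,-1,0,0],[-0.04,-1,0,0],[-0.04,-1,0,0],[-0.04,-1,0,0],[-0.04,-1,0,0]])

```text
time: 11.48
ee_pos: [443.8, 4.2, 181.3]
eef_rot: [180.0, 0.0, 176.0]
contact_force: [0.7, 0.3, 1.0]
gripper_width: 1.001
grasp_force: 0.0
```

Emit:
arm_command(rows=[[-0.04,-1,0,0],[-0.04,-1,0,0],[-0.04,-1,0,0],[-0.04,-1,0,0],[-0.04,-1,0,0],[-0.04,-1,0,0],[-0.04,-1,0,0],[0,0,0,0]])

```text
time: 12.15
ee_pos: [439.3, -138.1, 181.3]
eef_rot: [-180.0, 0.1, 175.8]
contact_force: [0.1, -0.3, -0.7]
gripper_width: 1.004
grasp_force: 0.0
```

```bash
python3 -c "
from h import *
c=snap('top','t3'); i=c['color']
x,y,w,h,s=110,180,70,80,7
cv2.imwrite('pics/t3c.png',cv2.resize(i[y:y+h,x:x+w],None,fx=s,fy=s,interpolation=2))
go(440.4,-155.4,100,-4.1)"
```

```text
pos [ 439.5 -136.4  181.1] yaw 175.8 t 12.2 | shift units [-0.12 -0.95  4.06] twist -0.01 w 94.0 gf 0.0 j7 99.0
```

View pics/t3c.png

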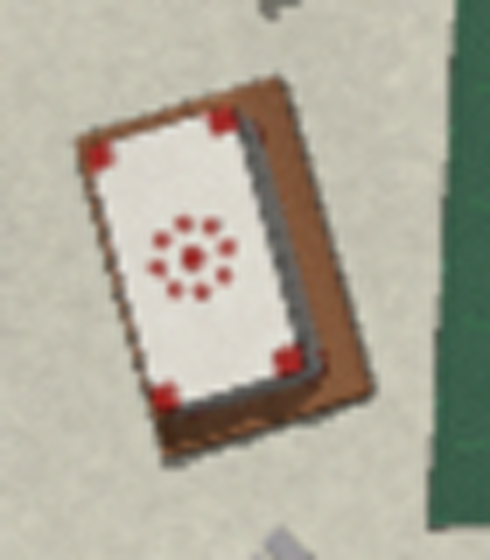

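The big box sits on the riser. Its top corners are at about (86,150), (236,110), (305,368) and (155,407) in the crop.

```bash
python3 - <<'E'
from h import *
def box(n,z,cs):
    p=np.array([ray('t3',110+u/7,180+v/7,z)[:2] for u,v in cs]); c=p.mean(0)
    e=[np.linalg.norm(p[i]-p[(i+1)%4]) for i in range(4)]
    l=(p[0]-p[3])+(p[1]-p[2]); print(n,c.round(1),'yaw',np.degrees(np.arctan2(l[1],l[0])).round(1),'edges',np.round(e,0))
box('riser',18,[(77,140),(280,76),(373,392),(165,462)])
box('big',70,[(86,150),(236,110),(305,368),(155,407)])
E
```

```text
riser [456. 326.] yaw 19.0 edges [ 88. 138.  89. 139.]
big [455.1 325. ] yaw 18.2 edges [ 61. 108.  61. 107.]
```

Emit:
arm_command(rows=[[-0.12,-0.95,0,0],[0,0,1,0],[0,0,1,0],[0,0,1,0],[0,0,1,0],[0,0,1,0],[0,0,1,0],[0,0,0,0]])

```text
time: 12.87
ee_pos: [439.2, -152.6, 58.2]
eef_rot: [180.0, -0.2, 176.1]
contact_force: [-1.2, 1.3, -0.6]
gripper_width: 0.999
grasp_force: 0.0
```

```bash
python3 -c "
from h import *
go(440.4,-155.4,11,-4.1)"
```

```text
pos [ 439.2 -152.6   58.2] yaw 176.1 t 12.9 | shift units [-0.07 -0.14  2.36] twist 0.02 w 93.9 gf 0.0 j7 112.0
```

Emit:
arm_command(rows=[[0,0,0.8,0],[0,0,0.7,0],[0,0,0.5,0],[0,0,0.3,0],[0,0,0,0]])

```text
time: 13.28
ee_pos: [440.6, -153.6, 14.2]
eef_rot: [180.0, -0.1, 176.0]
contact_force: [0.5, -0.9, 0.5]
gripper_width: 0.998
grasp_force: 0.0
```

Emit:
arm_command(rows=[[0,0,0,0],[0,0,0,0],[0,0,0,0],[0,0,0,0],[0,0,0,0],[0,0,0,0],[0,0,0,0],[0,0,0,0]], gripper=1)

```text
time: 13.95
ee_pos: [440.8, -154.0, 14.6]
eef_rot: [180.0, 0.0, 176.0]
contact_force: [-1.7, 0.1, 4.3]
gripper_width: 0.552
grasp_force: 25.0
```

```bash
python3 -c "
from h import *
go(440.4,-155.4,190,-161.5)"
```

```text
pos [ 440.8 -154.    14.6] yaw 176.0 t 13.9 | shift units [ 0.01 -0.07 -8.77] twist -3.27 w 51.9 gf 25.0 j7 116.0
```

Emit:
arm_command(rows=[[0,0,-0.8,0],[0,0,-1,0],[0,0,-1,0],[0,0,-1,0],[0,0,-1,0],[0,0,-1,-0.8],[0,0,-1,-0.8],[0,0,-1,-0.8]])

```text
time: 14.62
ee_pos: [440.3, -154.0, 171.4]
eef_rot: [-180.0, -0.0, -167.2]
contact_force: [1.3, 0.1, -2.2]
gripper_width: 0.549
grasp_force: 25.0
```

Emit:
arm_command(rows=[[0,0,-1,-0.87],[-0.36,0.98,0,0],[-0.36,0.98,0,0],[-0.36,0.98,0,0],[-0.36,0.98,0,0],[-0.36,0.98,0,0],[-0.36,0.98,0,0],[-0.36,0.98,0,0]])

```text
time: 15.28
ee_pos: [444.7, -7.0, 190.4]
eef_rot: [180.0, -0.0, -161.5]
contact_force: [0.7, 0.8, -1.1]
gripper_width: 0.549
grasp_force: 25.0
```

Emit:
arm_command(rows=[[-0.36,0.98,0,0],[-0.36,0.98,0,0],[-0.36,0.98,0,0],[-0.36,0.98,0,0],[-0.36,0.98,0,0],[-0.36,0.98,0,0],[-0.36,0.98,0,0],[-0.36,0.98,0,0]])

```text
time: 15.95
ee_pos: [449.7, 160.0, 190.3]
eef_rot: [-180.0, -0.0, -161.5]
contact_force: [0.9, -1.3, -1.8]
gripper_width: 0.553
grasp_force: 25.0
```

Emit:
arm_command(rows=[[-0.36,0.98,0,0],[-0.36,0.98,0,0],[-0.36,0.98,0,0],[-0.36,0.98,0,0],[-0.36,0.98,0,0],[-0.36,0.98,0,0],[-0.36,0.98,0,0],[0,0,0,0]])

```text
time: 16.62
ee_pos: [453.6, 309.1, 190.0]
eef_rot: [180.0, -0.0, -161.3]
contact_force: [-1.5, -0.6, -2.5]
gripper_width: 0.55
grasp_force: 25.0
```

```bash
python3 -c "
from h import *
go(455.5,325.5,100,18.5)"
```

```text
pos [453.6 309.1 190. ] yaw -161.3 t 16.6 | shift units [-0.35  0.74  4.5 ] twist 0.03 w 51.7 gf 25.0 j7 70.0
```

Emit:
arm_command(rows=[[-0.35,0.74,0,0],[0,0,1,0],[0,0,1,0],[0,0,1,0],[0,0,0.8,0],[0,0,0.4,0],[0,0,0,0],[0,0,0,0]])

```text
time: 17.28
ee_pos: [456.4, 321.4, 106.7]
eef_rot: [-180.0, -0.0, -161.5]
contact_force: [-0.1, 0.0, -2.0]
gripper_width: 0.554
grasp_force: 25.0
```

```bash
python3 -c "
from h import *
go(455.5,325.5,84.6,18.5)"
```

```text
pos [456.4 321.4 106.7] yaw -161.5 t 17.3 | shift units [-0.02  0.21  1.1 ] twist -0.01 w 52.1 gf 25.0 j7 70.0
```

Emit:
arm_command(rows=[[-0.02,0.21,0,0],[0,0,0.5,0],[0,0,0.3,0],[0,0,0.2,0],[0,0,0.08,0],[0,0,0,0],[0,0,0,0]])

```text
time: 17.87
ee_pos: [455.4, 325.5, 84.8]
eef_rot: [-180.0, -0.0, -161.5]
contact_force: [-1.2, -0.8, -2.2]
gripper_width: 0.554
grasp_force: 25.0
```

```bash
python3 -c "
from h import *
go(455.5,325.5,84.6,18.5)"
```

```text
pos [455.4 325.5  84.8] yaw -161.5 t 17.9 | shift units [-0.01 -0.    0.01] twist -0.01 w 52.0 gf 25.0 j7 70.0
```

Emit:
arm_command(rows=[[0,0,0,0],[0,0,0,0],[0,0,0,0],[0,0,0,0],[0,0,0,0]], gripper=-1)

```text
time: 18.28
ee_pos: [455.5, 325.6, 85.0]
eef_rot: [180.0, 0.0, -161.5]
contact_force: [0.1, 0.1, 0.3]
gripper_width: 0.868
grasp_force: 0.0
```

Emit:
arm_command(rows=[[0,0,-0.5,0],[0,0,-1,0],[0,0,-1,0],[0,0,-1,0],[0,0,-1,0.86],[0,0,-0.7,0],[0.21,-0.9,0,0],[0.21,-0.9,0,0]])

```text
time: 18.95
ee_pos: [455.1, 288.9, 190.2]
eef_rot: [179.9, 0.1, -167.3]
contact_force: [0.1, -0.1, -0.8]
gripper_width: 1.005
grasp_force: 0.0
```

Emit:
arm_command(rows=[[0.21,-0.9,0,0],[0.21,-0.9,0,0],[0.21,-0.9,0,0],[0.21,-0.9,0,0],[0.21,-0.9,0,0],[0.21,-0.9,0,0],[0.21,-0.9,0,0],[0,0,0,0]])

```text
time: 19.62
ee_pos: [453.5, 155.4, 189.3]
eef_rot: [-180.0, -0.0, -167.6]
contact_force: [0.1, -0.2, -0.4]
gripper_width: 1.001
grasp_force: 0.0
```

```bash
python3 -c "
from h import *
go(453.2,158.2,12,12.6)"
```

```text
pos [453.5 155.4 189.3] yaw -167.6 t 19.6 | shift units [-0.01  0.14  8.86] twist -0.03 w 94.1 gf 0.0 j7 78.0
```

Emit:
arm_command(rows=[[0,0.14,1,0],[0,0,1,0],[0,0,1,0],[0,0,1,0],[0,0,1,0],[0,0,1,0],[0,0,0.8,0],[0,0,0,0]])

```text
time: 20.28
ee_pos: [451.5, 161.4, 50.6]
eef_rot: [-179.9, -0.2, -167.4]
contact_force: [-0.7, -1.0, -0.1]
gripper_width: 0.999
grasp_force: 0.0
```

Emit:
arm_command(rows=[[0,0,0.7,0],[0,0,0.5,0],[0,0,0.4,0],[0,0,0.3,0],[0,0,0,0]])

```text
time: 20.7
ee_pos: [452.7, 161.8, 14.2]
eef_rot: [-180.0, -0.1, -167.4]
contact_force: [0.8, -0.5, -0.0]
gripper_width: 1.006
grasp_force: 0.0
```

Emit:
arm_command(rows=[[0,0,0,0],[0,0,0,0],[0,0,0,0],[0,0,0,0],[0,0,0,0],[0,0,0,0],[0,0,0,0],[0,0,0,0]], gripper=1)

```text
time: 21.37
ee_pos: [453.1, 161.9, 14.9]
eef_rot: [-180.0, 0.0, -167.4]
contact_force: [0.4, -0.6, 1.0]
gripper_width: 0.47
grasp_force: 0.3
```

```bash
python3 -c "
from h import *
go(453.2,158.2,200,18.5)"
```

```text
pos [453.1 161.9  14.9] yaw -167.4 t 21.4 | shift units [ 0.04 -0.18 -9.25] twist -0.87 w 44.2 gf 0.3 j7 84.0
```

Emit:
arm_command(rows=[[0,0,0,0],[0,0,0,0],[0,0,-0.5,0],[0,0,-1,0],[0,0,-1,0],[0,0,-1,0],[0,0,-1,0],[0,0,-1,0]])

```text
time: 22.03
ee_pos: [452.9, 161.8, 126.5]
eef_rot: [-180.0, 0.0, -167.5]
contact_force: [0.5, 0.4, -0.8]
gripper_width: 0.468
grasp_force: 25.0
```

Emit:
arm_command(rows=[[0,0,-1,0],[0,0,-1,0],[0,0,-1,0],[0,0,-1,-0.87],[0,0,-0.5,0],[0,0,0,0]])

```text
time: 22.53
ee_pos: [453.9, 162.3, 217.1]
eef_rot: [179.9, 0.2, -161.6]
contact_force: [0.9, -0.4, -0.7]
gripper_width: 0.467
grasp_force: 25.0
```

Emit:
arm_command(rows=[[-0.34,0.96,0,0],[-0.34,0.96,0,0],[-0.34,0.96,0,0],[-0.34,0.96,0,0],[-0.34,0.96,0,0],[-0.34,0.96,0,0],[-0.34,0.96,0,0],[0,0,0,0]])

```text
time: 23.2
ee_pos: [454.3, 308.0, 213.3]
eef_rot: [180.0, -0.1, -161.4]
contact_force: [-0.3, -0.4, -0.9]
gripper_width: 0.466
grasp_force: 25.0
```

```bash
python3 -c "
from h import *
go(455.5,325.5,132.9,18.5)"
```

```text
pos [454.3 308.  213.3] yaw -161.4 t 23.2 | shift units [-0.34  0.81  4.02] twist 0.01 w 43.8 gf 25.0 j7 70.0
```

Emit:
arm_command(rows=[[-0.34,0.81,0,0],[0,0,1,0],[0,0,1,0],[0,0,0.7,0],[0,0,0.4,0],[0,0,0,0],[0,0,0,0]])

```text
time: 23.78
ee_pos: [456.8, 321.8, 152.7]
eef_rot: [-180.0, -0.0, -161.5]
contact_force: [0.3, -0.1, -0.4]
gripper_width: 0.467
grasp_force: 25.0
```

```bash
python3 -c "
from h import *
go(455.5,325.5,132.9,18.5)"
```

```text
pos [456.8 321.8 152.7] yaw -161.5 t 23.8 | shift units [0.   0.2  0.99] twist -0.01 w 43.9 gf 25.0 j7 70.0
```

Emit:
arm_command(rows=[[0,0.2,0,0],[0,0,0.4,0],[0,0,0.3,0],[0,0,0.2,0],[0,0,0.07,0],[0,0,0,0],[0,0,0,0]])

```text
time: 24.37
ee_pos: [455.6, 325.7, 133.5]
eef_rot: [-180.0, -0.0, -161.5]
contact_force: [0.0, -0.1, -1.0]
gripper_width: 0.467
grasp_force: 25.0
```

```bash
python3 -c "
from h import *
go(455.5,325.5,132.9,18.5)"
```

```text
pos [455.6 325.7 133.5] yaw -161.5 t 24.4 | shift units [ 0.01 -0.01  0.03] twist 0.0 w 43.9 gf 25.0 j7 70.0
```

Emit:
arm_command(rows=[[0,0,0.03,0],[0,0,0,0],[0,0,0,0],[0,0,0,0],[0,0,0,0],[0,0,0,0]], gripper=-1)

```text
time: 24.87
ee_pos: [455.5, 325.9, 132.9]
eef_rot: [180.0, 0.0, -161.5]
contact_force: [0.1, 0.4, 1.3]
gripper_width: 0.854
grasp_force: 0.0
```

Emit:
arm_command(rows=[[0,0,-0.5,0],[0,0,-1,0],[0,0,-1,0],[0,0,-1,0],[0,0,0,0.9],[0,0,0,0.9],[0,0,0,0.9],[0.07,-0.99,0,0]])

```text
time: 25.53
ee_pos: [453.8, 309.0, 203.6]
eef_rot: [179.9, 0.0, 179.7]
contact_force: [-0.9, -1.3, 0.6]
gripper_width: 1.005
grasp_force: 0.0
```

Emit:
arm_command(rows=[[0.07,-0.99,0,0],[0.07,-0.99,0,0],[0.07,-0.99,0,0],[0.07,-0.99,0,0],[0.07,-0.99,0,0],[0.07,-0.99,0,0],[0.07,-0.99,0,0],[0.07,-0.99,0,0]])

```text
time: 26.2
ee_pos: [442.8, 146.7, 203.7]
eef_rot: [180.0, 0.0, 180.0]
contact_force: [0.1, 0.3, -0.2]
gripper_width: 0.997
grasp_force: 0.0
```

Emit:
arm_command(rows=[[0.07,-0.99,0,0],[0.07,-0.99,0,0],[0.07,-0.99,0,0],[0.07,-0.99,0,0],[0.07,-0.99,0,0],[0.07,-0.99,0,0],[0.07,-0.99,0,0],[0,0,0,0]])

```text
time: 26.87
ee_pos: [432.7, 5.8, 203.7]
eef_rot: [180.0, 0.0, 179.8]
contact_force: [-0.2, -1.0, -0.5]
gripper_width: 1.004
grasp_force: 0.0
```

```bash
python3 -c "
from h import *
go(432.8,9.1,14,180)
c=snap('scene','s4'); i=c['color']
cv2.imwrite('pics/s4c.png',cv2.resize(i[200:360,250:430],None,fx=3,fy=3,interpolation=2))"
```

```text
pos [432.7   5.8 203.7] yaw 179.8 t 26.9 | shift units [-0.    0.16  9.48] twist -0.03 w 94.4 gf 0.0 j7 81.0
```

View pics/s4c.png

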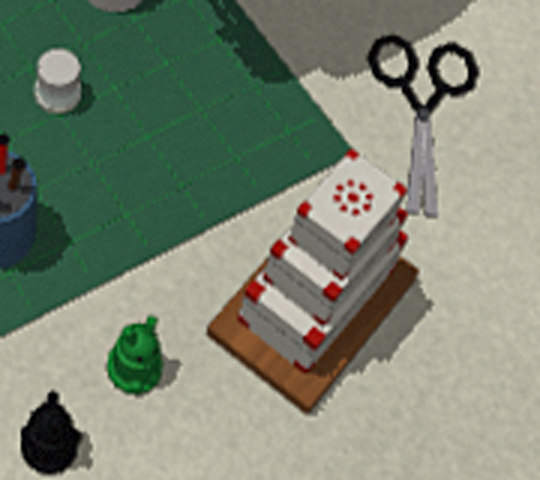

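The stack of three stands well, centred and square. Next is the tin.

Emit:
arm_command(rows=[[0,0.16,1,0],[0,0,1,0],[0,0,1,0],[0,0,1,0],[0,0,1,0],[0,0,1,0],[0,0,1,0],[0,0,0,0]])

```text
time: 27.58
ee_pos: [431.5, 12.8, 60.6]
eef_rot: [-179.9, -0.2, -180.0]
contact_force: [-0.6, 0.7, -0.2]
gripper_width: 1.0
grasp_force: 0.0
```

Emit:
arm_command(rows=[[0,0,0.8,0],[0,0,0.7,0],[0,0,0.5,0],[0,0,0.3,0],[0,0,0,0],[0,0,0,0]])

```text
time: 28.08
ee_pos: [433.2, 12.3, 17.3]
eef_rot: [180.0, -0.0, 180.0]
contact_force: [0.2, -0.6, -0.4]
gripper_width: 0.998
grasp_force: 0.0
```

Emit:
arm_command(rows=[[0,0,0,0],[0,0,0,0],[0,0,0,0],[0,0,0,0],[0,0,0,0],[0,0,0,0],[0,0,0,0],[0,0,0,0]], gripper=1)

```text
time: 28.75
ee_pos: [433.0, 12.2, 17.0]
eef_rot: [180.0, 0.0, 180.0]
contact_force: [-1.2, -1.4, 5.4]
gripper_width: 0.634
grasp_force: 25.0
```

```bash
python3 -c "
from h import *
go(507.4,-325.8,150,180)"
```

```text
pos [433.   12.2  17. ] yaw 180.0 t 28.8 | shift units [ -3.73 -16.9   -6.65] twist -0.0 w 59.6 gf 25.0 j7 94.0
```

Emit:
arm_command(rows=[[0,0,-0.65,0],[0,0,-1,0],[0,0,-1,0],[0,0,-1,0],[0,0,-1,0],[0,0,-1,0],[0,0,-1,0],[-0.22,-0.99,0,0]])

```text
time: 29.42
ee_pos: [438.6, -5.1, 152.8]
eef_rot: [179.9, 0.2, -179.8]
contact_force: [1.8, 0.3, -0.0]
gripper_width: 0.637
grasp_force: 25.0
```

Emit:
arm_command(rows=[[-0.22,-0.99,0,0],[-0.22,-0.99,0,0],[-0.22,-0.99,0,0],[-0.22,-0.99,0,0],[-0.22,-0.99,0,0],[-0.22,-0.99,0,0],[-0.22,-0.99,0,0],[-0.22,-0.99,0,0]])

```text
time: 30.08
ee_pos: [472.4, -166.9, 149.7]
eef_rot: [180.0, -0.0, 180.0]
contact_force: [0.5, 0.8, -1.3]
gripper_width: 0.634
grasp_force: 25.0
```

Emit:
arm_command(rows=[[-0.22,-0.99,0,0],[-0.22,-0.99,0,0],[-0.22,-0.99,0,0],[-0.22,-0.99,0,0],[-0.22,-0.99,0,0],[-0.22,-0.99,0,0],[-0.22,-0.99,0,0],[0,0,0,0]])

```text
time: 30.75
ee_pos: [503.0, -308.2, 149.8]
eef_rot: [-179.9, -0.0, 179.8]
contact_force: [-1.0, -0.6, -0.9]
gripper_width: 0.631
grasp_force: 25.0
```

```bash
python3 -c "
from h import *
go(507.4,-325.8,47,180)"
```

```text
pos [ 503.  -308.2  149.8] yaw 179.8 t 30.8 | shift units [-0.22 -0.88  5.14] twist -0.03 w 59.4 gf 25.0 j7 130.0
```

Emit:
arm_command(rows=[[-0.22,-0.88,0,0],[0,0,1,0],[0,0,1,0],[0,0,1,0],[0,0,0.8,0],[0,0,0.5,0],[0,0,0,0],[0,0,0,0]])

```text
time: 31.42
ee_pos: [507.5, -322.0, 63.9]
eef_rot: [180.0, -0.0, 180.0]
contact_force: [-0.1, -0.8, 0.1]
gripper_width: 0.639
grasp_force: 25.0
```

```bash
python3 -c "
from h import *
go(507.4,-325.8,47,180)
c=snap('top','t5'); i=c['color']
x,y,w,h,s=330,170,75,75,7
cv2.imwrite('pics/t5c.png',cv2.resize(i[y:y+h,x:x+w],None,fx=s,fy=s,interpolation=2))"
```

```text
pos [ 507.5 -322.    63.9] yaw 180.0 t 31.4 | shift units [ 0.   -0.19  0.85] twist -0.0 w 60.1 gf 25.0 j7 135.0
```

View pics/t5c.png

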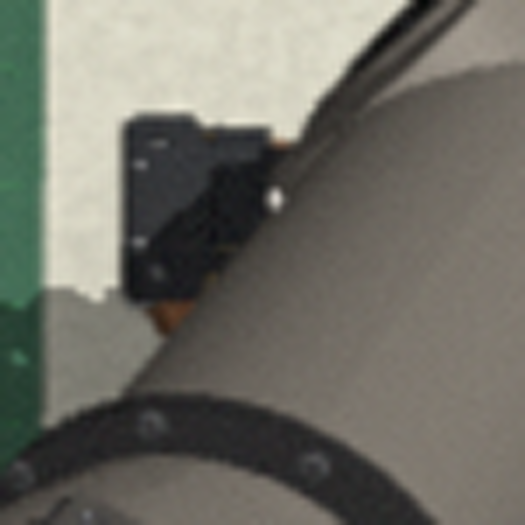

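The arm hides the tin here. I'll place it and check from the top once I've retreated.

Emit:
arm_command(rows=[[0,-0.19,0,0],[0,0,0.35,0],[0,0,0.25,0],[0,0,0.15,0],[0,0,0.08,0],[0,0,0,0],[0,0,0,0]])

```text
time: 32.05
ee_pos: [507.5, -326.0, 47.2]
eef_rot: [-180.0, -0.0, 180.0]
contact_force: [0.1, -0.4, -1.9]
gripper_width: 0.634
grasp_force: 25.0
```

```bash
python3 -c "
from h import *
go(507.4,-325.8,47,180)"
```

```text
pos [ 507.5 -326.    47.2] yaw 180.0 t 32.0 | shift units [0.01 0.01 0.01] twist -0.0 w 59.6 gf 25.0 j7 136.0
```

Emit:
arm_command(rows=[[0,0,0.02,0],[0,0,0,0],[0,0,0,0],[0,0,0,0],[0,0,0,0]], gripper=-1)

```text
time: 32.47
ee_pos: [507.7, -326.0, 47.0]
eef_rot: [-180.0, 0.0, 180.0]
contact_force: [-0.3, 0.1, 0.3]
gripper_width: 0.953
grasp_force: 0.0
```

Emit:
arm_command(rows=[[0,0,-0.5,0],[0,0,-1,0],[0,0,-1,0],[0,0,-1,0],[0,0,-1,0],[0,0,-1,0],[0,0,-1,0],[-0.33,0.96,0,0]])

```text
time: 33.13
ee_pos: [514.0, -311.1, 181.7]
eef_rot: [-179.8, 0.3, 179.7]
contact_force: [0.2, -0.2, 0.3]
gripper_width: 1.003
grasp_force: 0.0
```

Emit:
arm_command(rows=[[-0.33,0.96,0,0],[-0.33,0.96,0,0],[-0.33,0.96,0,0],[-0.33,0.96,0,0],[-0.33,0.96,0,0],[-0.33,0.96,0,0],[-0.33,0.96,0,0],[-0.33,0.96,0,0]])

```text
time: 33.8
ee_pos: [567.3, -152.4, 177.7]
eef_rot: [-180.0, 0.0, 180.0]
contact_force: [0.1, -0.1, 0.3]
gripper_width: 1.003
grasp_force: 0.0
```

Emit:
arm_command(rows=[[-0.33,0.96,0,0],[-0.33,0.96,0,0],[-0.33,0.96,0,0],[-0.33,0.96,0,0],[-0.33,0.96,0,0],[-0.33,0.96,0,0],[-0.33,0.96,0,0],[0,0,0,0]])

```text
time: 34.47
ee_pos: [614.5, -14.4, 177.4]
eef_rot: [179.9, 0.0, -179.8]
contact_force: [-0.2, 0.5, -0.1]
gripper_width: 1.0
grasp_force: 0.0
```

```bash
python3 -c "
from h import *
go(621,0.5,12,180)
c=snap('top','t6'); i=c['color']
x,y,w,h,s=335,175,65,65,8
cv2.imwrite('pics/t6c.png',cv2.resize(i[y:y+h,x:x+w],None,fx=s,fy=s,interpolation=2))"
```

```text
pos [614.5 -14.4 177.4] yaw -179.8 t 34.5 | shift units [-0.33  0.74  8.27] twist 0.03 w 94.0 gf 0.0 j7 98.0
```

View pics/t6c.png

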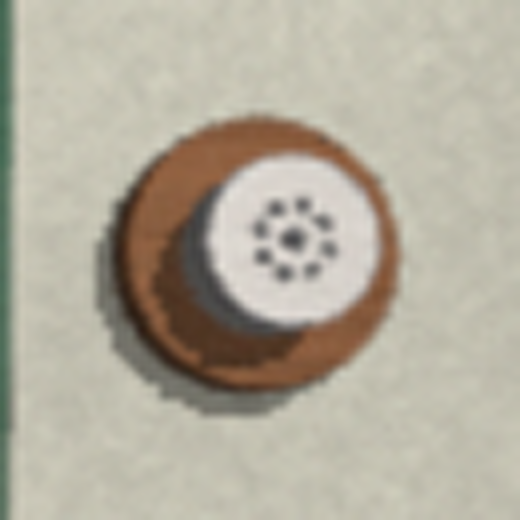

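The tin's lid centre is at (293,240) and the riser's at (260,252) in the crop. Now I'll compute its position and go down to the rabbit.

```bash
python3 -c "
from h import *
print(ray('t6',335+293/8,175+240/8,76),ray('t6',335+260/8,175+252/8,30))"
```

```text
[ 506.52564751 -326.44950166   76.        ] [ 507.15227248 -326.13762495   30.        ]
```

Emit:
arm_command(rows=[[-0.33,0.74,0,0],[0,0,0,0],[0,0,1,0],[0,0,1,0],[0,0,0,0],[0,0,0,0]])

```text
time: 35.02
ee_pos: [619.3, -4.9, 136.8]
eef_rot: [-180.0, -0.1, 179.9]
contact_force: [0.4, 0.4, 0.9]
gripper_width: 1.003
grasp_force: 0.0
```

```bash
python3 -c "
from h import *
go(621,0.5,12,180)
c=snap('wrist','w7'); i=c['color']; print(c['K'],c['mount'])
s=ctrl.state()
M=c['mount']
for z in (8,39,73):
    e=s['ee_pos']; R=cv2.Rodrigues(np.array([0,0,0.]))[0]
    from scipy.spatial.transform import Rotation as Ro
    R=Ro.from_euler('xyz',s['eef_rot'],degrees=True).as_matrix()
    p=R.T@(np.array([621,.5,z])-e); q=np.linalg.inv(M)@np.append(p,1); u=c['K']@q[:3]; print(z,(u/u[2]).round(1))
"
```

```text
pos [619.3  -4.9 136.8] yaw 179.9 t 35.0 | shift units [-0.08  0.27  6.24] twist -0.01 w 94.3 gf 0.0 j7 98.0
[[296.77506756   0.         258.04691606]
 [  0.         296.77506756 186.88181074]
 [  0.           0.           1.        ]] [[ 5.21059750e-04 -9.74090180e-01 -2.26159348e-01  6.44993003e+01]
 [ 9.99999494e-01  7.02272743e-04 -7.20808128e-04  8.86006481e-01]
 [ 8.60957665e-04 -2.26158858e-01  9.74090052e-01 -1.78376747e+02]
 [ 0.00000000e+00  0.00000000e+00  0.00000000e+00  1.00000000e+00]]
8 [262.5 181.4   1. ]
39 [262.9 188.1   1. ]
73 [263.5 197.3   1. ]
```

View pics/w7.png

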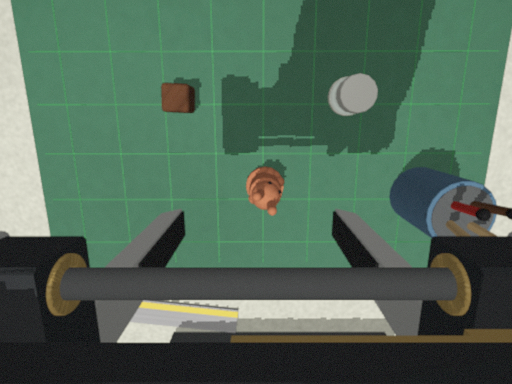

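The rabbit is central between the fingers, with its foot at about (265,184), 2–3 mm from the prediction. Now I'll descend and grip gently.

Emit:
arm_command(rows=[[-0.12,0.35,0,0],[0,0,1,0],[0,0,1,0],[0,0,1,0],[0,0,1,0],[0,0,0.8,0],[0,0,0,0],[0,0,0,0]])

```text
time: 35.73
ee_pos: [622.7, 3.2, 41.4]
eef_rot: [-180.0, -0.0, 180.0]
contact_force: [0.6, 0.8, 0.2]
gripper_width: 1.001
grasp_force: 0.0
```

```bash
python3 -c "
from h import *
go(622.3,2.5,12,180)"
```

```text
pos [622.7   3.2  41.4] yaw 180.0 t 35.7 | shift units [ 0.02 -0.03  1.47] twist -0.0 w 94.1 gf 0.0 j7 101.0
```

Emit:
arm_command(rows=[[0,0,0.6,0],[0,0,0.5,0],[0,0,0.3,0],[0,0,0,0],[0,0,0,0]])

```text
time: 36.15
ee_pos: [622.2, 2.9, 12.7]
eef_rot: [-180.0, -0.0, 180.0]
contact_force: [-1.1, -0.8, 0.0]
gripper_width: 1.001
grasp_force: 0.0
```

Emit:
arm_command(rows=[[0,0,0,0],[0,0,0,0],[0,0,0,0],[0,0,0,0],[0,0,0,0],[0,0,0,0],[0,0,0,0],[0,0,0,0]], gripper=1, newtons=15)

```text
time: 36.82
ee_pos: [622.4, 3.0, 12.9]
eef_rot: [-180.0, -0.0, 180.0]
contact_force: [-0.2, -0.7, 0.6]
gripper_width: 0.466
grasp_force: 0.0
```

Emit:
arm_command(rows=[[0,0,0,0],[0,0,0,0],[0,0,0,0]])

```text
time: 37.07
ee_pos: [622.3, 2.9, 12.9]
eef_rot: [-180.0, -0.0, 180.0]
contact_force: [0.9, -0.4, -0.1]
gripper_width: 0.339
grasp_force: 15.0
```

```bash
python3 -c "
from h import *
go(507,-326.2,180,180)"
```

```text
pos [622.3   2.9  12.9] yaw 180.0 t 37.1 | shift units [  5.76 -16.46  -8.36] twist -0.0 w 31.8 gf 15.0 j7 102.0
```

Emit:
arm_command(rows=[[0,0,-0.5,0],[0,0,-0.9,0],[0,0,-1,0],[0,0,-1,0],[0,0,-1,0],[0,0,-1,0],[0,0,-1,0],[0,0,-1,0]])

```text
time: 37.73
ee_pos: [622.2, 2.8, 162.6]
eef_rot: [180.0, 0.0, 180.0]
contact_force: [0.5, 0.0, -0.8]
gripper_width: 0.335
grasp_force: 15.0
```

Emit:
arm_command(rows=[[0.2,-0.5,-0.9,0],[0.34,-0.97,0,0],[0.34,-0.97,0,0],[0.34,-0.97,0,0],[0.34,-0.97,0,0],[0.34,-0.97,0,0],[0.34,-0.97,0,0],[0.34,-0.97,0,0]])

```text
time: 38.4
ee_pos: [570.1, -143.8, 179.6]
eef_rot: [180.0, 0.0, 180.0]
contact_force: [-0.2, -0.7, -0.2]
gripper_width: 0.336
grasp_force: 15.0
```

Emit:
arm_command(rows=[[0.34,-0.97,0,0],[0.34,-0.97,0,0],[0.34,-0.97,0,0],[0.34,-0.97,0,0],[0.34,-0.97,0,0],[0.34,-0.97,0,0],[0.34,-0.97,0,0],[0.2,-0.5,0,0]])

```text
time: 39.07
ee_pos: [517.8, -291.0, 179.7]
eef_rot: [-180.0, 0.0, 179.8]
contact_force: [-0.8, -0.6, 0.3]
gripper_width: 0.34
grasp_force: 15.0
```

Emit:
arm_command(rows=[[0.2,-0.5,0,0],[0,0,0,0],[0,0,0,0]])

```text
time: 39.32
ee_pos: [515.1, -298.3, 179.0]
eef_rot: [180.0, 0.0, 180.0]
contact_force: [0.8, 1.1, -0.4]
gripper_width: 0.337
grasp_force: 15.0
```

```bash
python3 -c "
from h import *
go(507,-326.2,89,180)"
```

```text
pos [ 515.1 -298.3  179. ] yaw 180.0 t 39.3 | shift units [ 0.41 -1.4   4.5 ] twist -0.01 w 31.7 gf 15.0 j7 127.0
```

Emit:
arm_command(rows=[[0.2,-0.7,0,0],[0.2,-0.7,0,0],[0,0,0.9,0],[0,0,1,0],[0,0,0.8,0],[0,0,0.5,0],[0,0,0,0],[0,0,0,0]])

```text
time: 39.98
ee_pos: [507.3, -326.0, 114.9]
eef_rot: [180.0, -0.0, -180.0]
contact_force: [-0.1, 0.0, 0.0]
gripper_width: 0.335
grasp_force: 15.0
```

```bash
python3 -c "
from h import *
go(507,-326.2,89,180)"
```

```text
pos [ 507.3 -326.   114.9] yaw -180.0 t 40.0 | shift units [ 0.02 -0.01  1.3 ] twist 0.0 w 31.4 gf 15.0 j7 133.0
```

Emit:
arm_command(rows=[[0,0,0.5,0],[0,0,0.4,0],[0,0,0.25,0],[0,0,0.1,0],[0,0,0,0],[0,0,0,0],[0,0,0,0]])

```text
time: 40.57
ee_pos: [507.1, -326.8, 90.2]
eef_rot: [-180.0, 0.0, 180.0]
contact_force: [0.1, 0.6, 0.2]
gripper_width: 0.335
grasp_force: 15.0
```

```bash
python3 -c "
from h import *
go(507,-326.2,89,180)"
```

```text
pos [ 507.1 -326.8   90.2] yaw 180.0 t 40.6 | shift units [0.01 0.03 0.06] twist -0.0 w 31.5 gf 15.0 j7 135.0
```

Now I'll lower the last millimetre, release, lift and retreat.

Emit:
arm_command(rows=[[0,0,0.06,0],[0,0,0,0],[0,0,0,0]])

```text
time: 40.82
ee_pos: [507.1, -326.6, 88.8]
eef_rot: [-180.0, 0.0, 180.0]
contact_force: [-0.3, -0.0, -1.5]
gripper_width: 0.336
grasp_force: 15.0
```

Emit:
arm_command(rows=[[0,0,0,0],[0,0,0,0],[0,0,0,0],[0,0,0,0],[0,0,0,0],[0,0,0,0],[0,0,0,0]], gripper=-1)

```text
time: 41.4
ee_pos: [507.0, -326.6, 88.7]
eef_rot: [-180.0, -0.0, 180.0]
contact_force: [0.3, -0.5, 0.7]
gripper_width: 0.8
grasp_force: 0.0
```

Emit:
arm_command(rows=[[0,0,-0.4,0],[0,0,-0.7,0],[0,0,-1,0],[0,0,-1,0],[0,0,-1,0],[0,0,-1,0],[0,0,-1,0],[0,0,0,0]])

```text
time: 42.07
ee_pos: [508.2, -327.8, 214.9]
eef_rot: [-179.9, 0.3, 179.9]
contact_force: [0.3, -0.6, 0.8]
gripper_width: 0.998
grasp_force: 0.0
```

Emit:
arm_command(rows=[[0,1,0,0],[0,1,0,0],[0,1,0,0],[0,1,0,0],[0,1,0,0],[0,1,0,0],[0,1,0,0],[0,1,0,0]])

```text
time: 42.73
ee_pos: [506.9, -165.7, 210.9]
eef_rot: [180.0, 0.0, 180.0]
contact_force: [-0.4, -0.3, 0.2]
gripper_width: 0.995
grasp_force: 0.0
```

Emit:
arm_command(rows=[[0,1,0,0],[0,1,0,0],[0,1,0,0],[0,1,0,0],[0,0.5,0,0],[0,0,0,0],[0,0,0,0]])

```text
time: 43.32
ee_pos: [507.1, -77.0, 210.8]
eef_rot: [-180.0, 0.0, -180.0]
contact_force: [-0.1, -0.7, -1.0]
gripper_width: 1.0
grasp_force: 0.0
```

```bash
python3 -c "
from h import *
a=snap('top','t8')['color']; b=snap('scene','s8')['color']
f=lambda i,x,y,w,h,s:cv2.resize(i[y:y+h,x:x+w],(w*s,h*s),interpolation=2)
cv2.imwrite('pics/t8c.png',np.vstack([np.hstack([f(a,335,175,65,65,6),f(a,110,178,65,65,6)]),f(b,130,60,195,50,4)]))"
```

```text
(no output)
```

View pics/t8c.png

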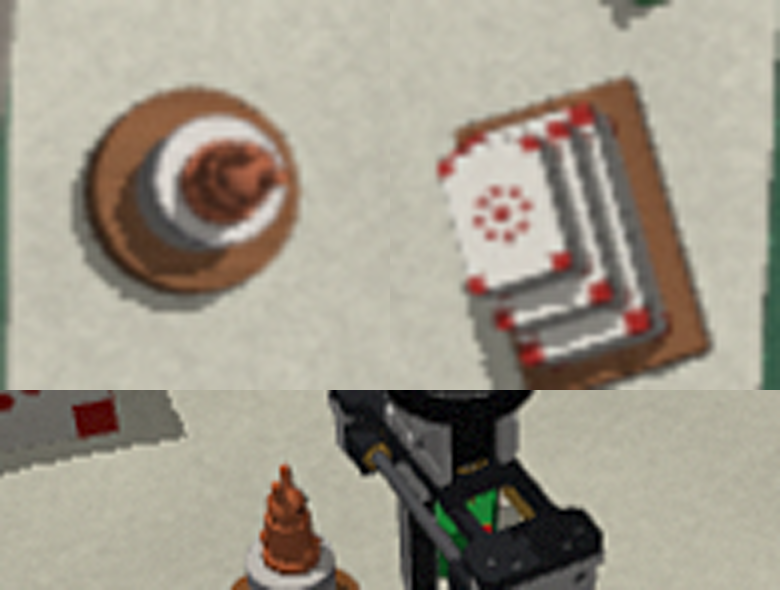

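View pics/s8.png

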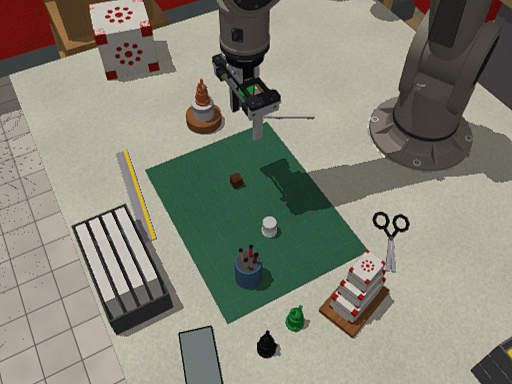

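The rabbit stands about 2–3 mm off the lid's centre, the box stack is square and centred, and the pot and jar are where they were.

```bash
python3 -c "
from bench import ctrl
print(ctrl.hand_in())"
```

```text
the job is handed in; nothing more can be done
None
```

The display is set up and handed in: by the last camera views the boxes, tin and rabbit are all within about 3 mm of centre, and the pot and jar are where they started; no verdict was returned.

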